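Put the doming punches away by length

TASK

Put the jeweller's doming punches away: pull the drawer of the bench chest wide open, take every punch out of the wooden stand and pick up any lying on the bench, and lay the long ones flat in the green compartment and the short ones flat in the red one. When all are in, push the drawer fully shut. Leave the jar and the tape dispenser where they are.

Things in the scene. Friction and masses are not known exactly. Their poses are not given: they have to be found in the camera images.
- stand: fixed dark wooden block, 70 x 235 mm and 42 mm high, with four round upright holes 18 mm across and 32 mm deep (hole floor 10 mm above the bench) in one row along its y axis, at y = -87, -29, +29 and +87 mm; origin at the centre of its underside
- drawer (a joint): travel in m of the one drawer of a fixed wooden bench-top chest (240 mm deep, 330 mm wide, 78 mm high, a few small pots on top up to 105 mm above the bench): 0 = fully shut, 0.18 = fully open; slides out towards the robot, along -x of the handle point, light friction
- handle (a point): middle of the drawer's brass bar handle, 50 mm above the bench; bar 11 mm thick, 110 mm long along the point's y axis, its centre 35 mm in front of the drawer front; the front is 13 mm thick and its top edge is 69 mm above the bench
- bay_green (a point): point on the floor of the drawer's green-lined compartment, midway between its side walls and 45 mm in from its front end (left seen from the robot), for LONG punches; moves with the drawer; axes: x into the chest, away from the robot, y to the left, z up. Inside 180 mm along x (-45 to +135 mm) and 142 mm along y, floor 13 mm above the bench, walls 35 mm high above it and 5 mm thick.
- bay_red (a point): same for the drawer's red-lined compartment (at the right seen from the robot), for SHORT punches; same size
- jar: bystander: green glass jar with a white lid, 68 mm across and 55 mm high; origin at the centre of its underside
- tape_dispenser: bystander: black tape dispenser 150 x 60 x 90 mm; origin at the centre of its underside
- long_1: LONG (115 mm) doming punch, about 103 g: square dark steel shaft 11 x 11 mm with a bright 16 mm ball at its +z end; origin at mid length, z axis along the punch to the ball; stands ball end up in one of the stand's holes at the start; may be absent
- long_2: LONG (115 mm) doming punch, about 103 g: square dark steel shaft 11 x 11 mm with a bright 16 mm ball at its +z end; origin at mid length, z axis along the punch to the ball; stands ball end up in one of the stand's holes at the start; may be absent
- long_3: LONG (115 mm) doming punch, about 103 g: square dark steel shaft 11 x 11 mm with a bright 16 mm ball at its +z end; origin at mid length, z axis along the punch to the ball; lies on the bench at the start; may be absent
- short_1: SHORT (80 mm) doming punch, about 72 g: square dark steel shaft 11 x 11 mm with a bright 16 mm ball at its +z end; origin at mid length, z axis along the punch to the ball; stands ball end up in one of the stand's holes at the start; may be absent
- short_2: SHORT (80 mm) doming punch, about 72 g: square dark steel shaft 11 x 11 mm with a bright 16 mm ball at its +z end; origin at mid length, z axis along the punch to the ball; stands ball end up in one of the stand's holes at the start; may be absent
- short_3: SHORT (80 mm) doming punch, about 72 g: square dark steel shaft 11 x 11 mm with a bright 16 mm ball at its +z end; origin at mid length, z axis along the punch to the ball; lies on the bench at the start; may be absent

How it is judged:
By the outcome, as a careful person would: the job done as asked, in the order asked, and still so for the second after the job is handed in, with the robot touching nothing.
Of long_1, short_1, long_2, short_2 only 3 to 4 are there at a start; the rules pass over those that are not, and their reading is None.
Of long_3, short_3 only 1 to 2 are there at a start; the rules pass over those that are not, and their reading is None.
At some moment in a run one of long_3, short_3 may be knocked a few centimetres aside while the robot is not near it.
Once in a run the grip may slacken for a moment while it holds something.
It also fails if it takes over 200 s, if anything falls off the work surface, if the arm or the gripper's body presses on something with over 40 N, if the wrist force passes 120 N, or if a joint passes its speed limit or range.

ROBOT

A 7-joint arm with a two-finger parallel gripper is mounted at the origin on the work surface. World frame = base frame: x ahead of the robot, y to its left, z up, the work surface at z = 0. Lengths are in m, angles in rad, forces in N, time in s.
With the tool pointing down it reaches from about 0.425 to 0.875 m from the base axis. Payload 4.7 kg.
Tool frame: the origin (TCP) lies midway between the tips of the shut fingers; the grasp point (between the pads) lies 19 mm behind it (robot.grip_point_offset is the z of the grasp point in the tool frame, in m); z points along the fingers, y is the line along which they close (so a half turn about z gives the same grasp; the last joint's range is limited). The gripper opens to 85 mm and grips with 20 to 120 N. Pads are 22 mm wide; open, the fingers measure 114 mm over their backs; the gripper's body (76 mm by 85 mm) begins 54 mm behind the grasp point. The pads swing forward as they close: fully open they stand 13 mm farther back than shut.
Start: joints at [1.229, 0.321, -0.07, 1.45, 0.023, 1.371, -0.057], TCP at [0.226, -0.609, 0.231] pointing down, gripper open.
Joint ranges: [-2.86, 2.86], [-0.3, 2.09], [-1.38, 1.24], [0.06, 2.45], [-1.56, 4.7], [0.09, 2.05], [-2.69, 2.69]. Speed limits (rad/s): [2.57, 2.57, 3.14, 3.14, 3.14, 3.14, 3.14].

INTERFACE

Orientations are given as a unit quaternion [w, x, y, z].
In Python, from station import robot, open_gripper, clamp, solve_ik, vision, current_t, current_joint_positions, current_qd, current_joint_efforts, current_eef_pos, current_eef_rot, current_ft_force, current_wrist_torque, current_finger_gap, current_grip_force gives the robot as it stands. Calls block until the motion is done:
- robot.movep(position, orientation): joint-space move of the TCP to a pose.
- robot.move_straight(position, rotation=None, velocity=0.15, until_force=None): straight line of the TCP; rotation=None keeps the orientation; velocity is the mean speed in m/s. With until_force (N) it stops when the force on the tool has changed by that much, and returns True; else False.
- robot.set_joints(angles): joint-space move.
- open_gripper() and clamp(effort=None): open the fingers fully, or close them until they stop; effort is the grip in N (None keeps the last).
- robot.wait(seconds).
- solve_ik(position, orientation): joint angles nearest the present ones, or None.
- vision.get_image(name): name is "side" or "top"; returns a dict with "frame" (400x640x3 uint8, red, green, blue), "fx", "fy", "cx", "cy" (pixels), "k1" (the pictures are not rectified: a ray, as slopes to the right and down, at radius r is drawn at 1 + k1 r^2 times it, then the intrinsics apply), "cam_to_world" (4x4, takes a point from camera to world coordinates). Camera axes: x right, y down, z forward; pixel columns grow to the right and rows downward; lengths in m; the calibration is good to about 2 mm. A picture is of the moment at which its call begins. There is no depth.
A pose or a line that the arm cannot do raises robot.PlanningError and nothing moves.
- robot.close_job(): hands the job in; it is judged then, once.
Trained networks look in a picture, given as the dict that the camera call returned (one of the last four; its "shot" number tells which), for a name from the list of things; names that differ only in an ending like _2 or _b are one class to them, and where a whole thing is asked for, a point or a joint stands for the part that bears it (a point fixed in the world has none). Each returns a list of dicts, best first, with "score" (0 to 1); they miss things now and then, are a little off and sometimes report something else, mostly with a low value. They report only what shows in the picture. A call takes as long as a camera call.
- vision.recognise(label, picture): "xy" ([column, row] as shares, 0 to 1, of the picture: columns of its width, rows of its height, amid what is visible of it).
- vision.silhouettes(label, picture): "pixels" (400x640 bool, what is visible of it) and "xy" ([column, row] as shares, 0 to 1, of the picture: columns of its width, rows of its height, amid what is visible of it).
Readings, each from a call of its own:
- current_t(): time.
- current_joint_positions(): joint angles.
- current_qd(): joint speeds.
- current_joint_efforts(): joint torques, N m.
- current_eef_pos(): TCP position.
- current_eef_rot(): TCP orientation.
- current_ft_force(): force on the tool from outside, world axes, zero at the start.
- current_wrist_torque(): the same for the moment, N m.
- current_finger_gap(): finger opening in m.
- current_grip_force(): force on a finger pad.
Only numpy, scipy, OpenCV 4.12 (cv2) and the standard library are available. Lean on these libraries where they do the work, as an engineer would, in place of code of your own. Each camera call takes 0.05 s, during which the arm holds its last target. There are 200 camera calls.

## Working session

There is one attempt and no reset: what is moved stays moved. The work goes in short steps, each a Python script; the robot and the scene stay as the last script left them, time stands still between calls to the robot, and variables do not carry over. Pictures are saved under pics/ and viewed, at most 14 in all, crops included, and the job is handed in when it is done.

```bash
ls; mkdir -p pics; python3 - <<'E'
from station import *
import cv2,numpy as np
for n in("side","top"):
    p=vision.get_image(n); cv2.imwrite(f"pics/{n}0.png",p["frame"][:,:,::-1])
    print(n,p["fx"],p["fy"],p["cx"],p["cy"],p["k1"],np.round(p["cam_to_world"],3).tolist())
    for l in("stand","handle","long_1","short_1","bay_green","jar","tape_dispenser"):
        print(l,[(round(d["score"],2),np.round(np.array(d["xy"])*[640,400]).tolist()) for d in vision.recognise(l,p)])
print(current_t(),current_eef_pos(),current_eef_rot(),robot.grip_point_offset)
E
```

```text
pics
side 422.2925910958697 422.2925910958697 311.98776712201317 203.30082757314395 -0.09748250264584205 [[-0.817, -0.3, 0.492, -0.03], [-0.576, 0.455, -0.679, 0.827], [-0.02, -0.838, -0.545, 0.763], [0.0, 0.0, 0.0, 1.0]]
stand [(0.81, [242.0, 285.0]), (0.46, [232.0, 231.0])]
handle [(0.97, [320.0, 185.0]), (0.17, [231.0, 229.0])]
long_1 [(0.65, [236.0, 265.0]), (0.53, [333.0, 253.0]), (0.49, [269.0, 246.0])]
short_1 [(0.68, [255.0, 268.0])]
bay_green [(0.76, [321.0, 187.0])]
jar [(0.82, [232.0, 230.0]), (0.61, [319.0, 189.0])]
tape_dispenser [(0.81, [411.0, 158.0])]
top 483.9850279972495 483.9850279972495 322.84953696015094 193.7808138028481 -0.11815096340156601 [[0.019, -0.99, 0.136, 0.419], [-1.0, -0.021, -0.013, -0.051], [0.016, -0.136, -0.991, 1.478], [0.0, 0.0, 0.0, 1.0]]
stand [(0.8, [204.0, 208.0])]
handle [(0.79, [364.0, 185.0])]
long_1 [(0.63, [282.0, 249.0]), (0.38, [190.0, 203.0]), (0.18, [206.0, 204.0])]
short_1 [(0.57, [212.0, 207.0])]
bay_green [(0.46, [365.0, 185.0])]
jar [(0.93, [250.0, 148.0])]
tape_dispenser [(0.56, [476.0, 235.0])]
0.8 [ 0.22640168 -0.6093223   0.23137841] [ 5.66274165e-05  9.84217036e-01  1.76965599e-01 -1.08780327e-05] -0.0187
```

View pics/side0.png

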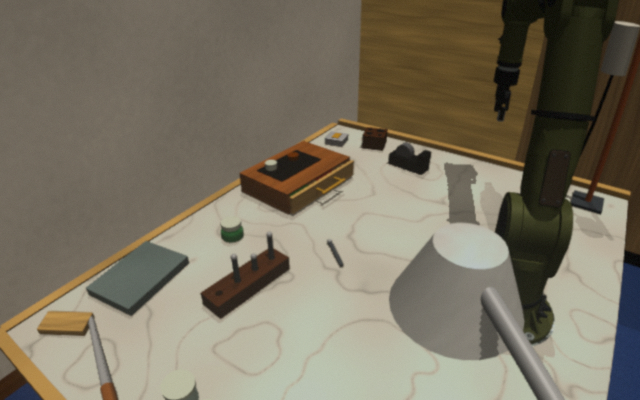

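View pics/top0.png

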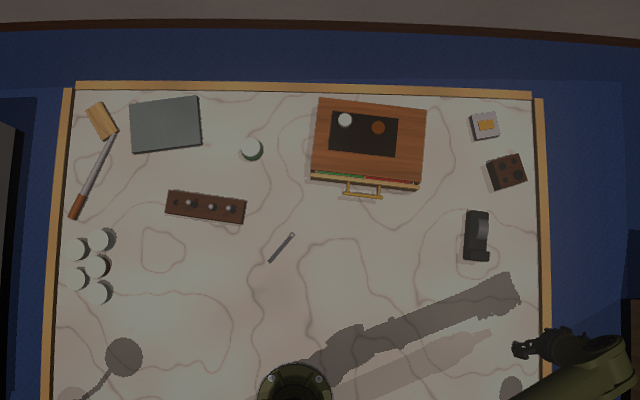

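```bash
python3 - <<'E'
import cv2,numpy as np
a=cv2.imread("pics/top0.png");b=cv2.imread("pics/side0.png")
c=cv2.resize(a[180:280,150:310],(800,500),interpolation=3)[:300]
c2=cv2.resize(a[170:270,150:310],None,fx=2.5,fy=2.5,interpolation=3)
d=cv2.resize(b[220:320,190:350],None,fx=2.5,fy=2.5,interpolation=3)
e=cv2.convertScaleAbs(cv2.resize(a[260:400,150:560],(800,273),interpolation=3),alpha=1.7)
cv2.imwrite("pics/c0.png",np.vstack([np.hstack([c2,d]),e]))
E
```

```text
(no output)
```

View pics/c0.png

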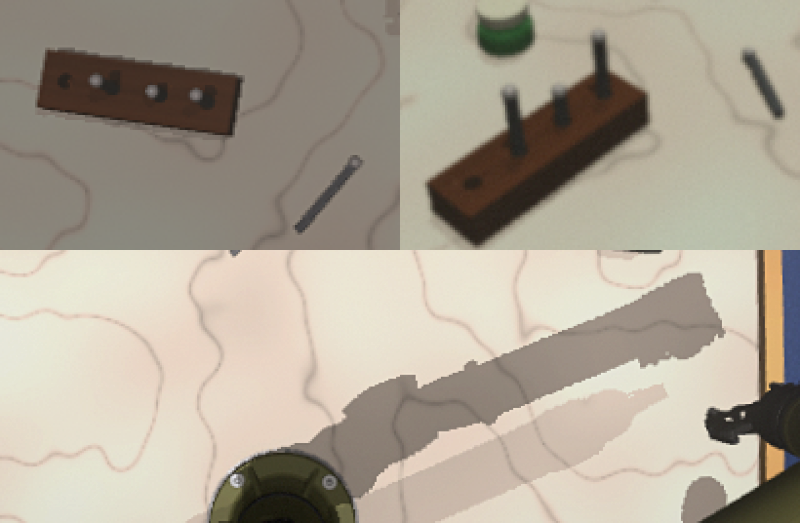

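```bash
cat > h.py <<'E'
from station import *
import cv2,numpy as np
from scipy.spatial.transform import Rotation as R
def ray(p,uv):
    uv=np.atleast_2d(uv).astype(float)
    d=np.stack([(uv[:,0]-p["cx"])/p["fx"],(uv[:,1]-p["cy"])/p["fy"]],1); s=d.copy()
    for _ in range(20): s=d/(1+p["k1"]*(s**2).sum(1,keepdims=True))
    T=np.array(p["cam_to_world"]); return T[:3,3],np.c_[s,np.ones(len(s))]@T[:3,:3].T
def onplane(p,uv,z):
    o,d=ray(p,uv); return o+d*((z-o[2])/d[:,2])[:,None]
def proj(p,X):
    T=np.linalg.inv(np.array(p["cam_to_world"])); c=np.atleast_2d(X)@T[:3,:3].T+T[:3,3]
    s=c[:,:2]/c[:,2:]; s=s*(1+p["k1"]*(s**2).sum(1,keepdims=True))
    return s*[p["fx"],p["fy"]]+[p["cx"],p["cy"]]
def tri(p1,a,p2,b):
    o1,d1=ray(p1,a);o2,d2=ray(p2,b);out=[]
    for u,v in zip(d1,d2):
        t=np.linalg.lstsq(np.c_[u,-v],o2-o1,rcond=None)[0]; out.append((o1+u*t[0]+o2+v*t[1])/2)
    return np.array(out)
def quat(z,y):
    """tool z along z, closing axis along y"""
    z=np.array(z,float);z/=np.linalg.norm(z);y=np.array(y,float);y-=z*(y@z);y/=np.linalg.norm(y)
    return R.from_matrix(np.c_[np.cross(y,z),y,z]).as_quat(scalar_first=True)
def axis(mask):
    """ends and centre of elongated mask (pixels)"""
    v,u=np.nonzero(mask); P=np.c_[u,v].astype(float); c=P.mean(0)
    w=np.linalg.svd(P-c,full_matrices=False)[2][0]; t=(P-c)@w
    return c,c+w*t.min(),c+w*t.max()
E
cat > a.py <<'E'
from h import *
pt=vision.get_image("top");ps=vision.get_image("side")
print("lying top");
for d in vision.silhouettes("long_1",pt): 
    c,a,b=axis(d["pixels"]); print(round(d["score"],2),d["pixels"].sum(),a.round(1),b.round(1),onplane(pt,[a,b],.006).round(4).tolist())
for d in vision.silhouettes("short_1",pt): 
    c,a,b=axis(d["pixels"]); print("S",round(d["score"],2),d["pixels"].sum(),a.round(1),b.round(1))
print("side")
for l in("long_1","short_1"):
  for d in vision.silhouettes(l,ps):
    c,a,b=axis(d["pixels"]); print(l,round(d["score"],2),d["pixels"].sum(),a.round(1),b.round(1),onplane(ps,[a,b],.006).round(4).tolist())
for l in("stand","handle"):
  for n,p in(("t",pt),("s",ps)):
    for d in vision.silhouettes(l,p)[:1]:
      r=cv2.minAreaRect(np.argwhere(d["pixels"])[:,::-1].astype(np.float32));print(l,n,d["score"],d["pixels"].sum(),cv2.boxPoints(r).round(1).tolist())
# brass
for n,p,box in(("t",pt,(330,175,395,205)),("s",ps,(305,170,350,210))):
    x0,y0,x1,y1=box;f=p["frame"][y0:y1,x0:x1].astype(int)
    big=cv2.resize(p["frame"][y0:y1,x0:x1,::-1],None,fx=6,fy=6,interpolation=cv2.INTER_NEAREST);cv2.imwrite(f"pics/h{n}.png",big)
a,b=cv2.imread("pics/ht.png"),cv2.imread("pics/hs.png")
o=np.zeros((250,a.shape[1]+b.shape[1],3),np.uint8);o[:a.shape[0],:a.shape[1]]=a;o[:b.shape[0],a.shape[1]:]=b;cv2.imwrite("pics/h.png",o)
def ik(pos,q):
    s=solve_ik(pos,q);return None if s is None else np.round(s,2).tolist()
S=np.array([.56,.29,.094])
for pitch in(90,75,60):
  for yaw in(-60,-30,0,30,60):
    for f in (1,):
      t,w=np.radians([pitch,yaw]);z=[np.sin(t)*np.cos(w),np.sin(t)*np.sin(w),-np.cos(t)];y=[-np.sin(w),np.cos(w),0]
      print(pitch,yaw,ik(S,quat(z,y)),ik(S,quat(z,-np.array(y))))
E
python3 a.py
```

```text
lying top
S 0.59 24 [208.8 205.5] [214.1 207.8]
side
long_1 0.74 186 [233.3 254.8] [237.7 282.2] [[0.6847, 0.2197, 0.006], [0.598, 0.2936, 0.006]]
long_1 0.73 170 [327.8 239.1] [341.3 266.9] [[0.5046, 0.0129, 0.006], [0.4081, 0.0937, 0.006]]
long_1 0.66 132 [269.6 233. ] [271.5 259. ] [[0.6653, 0.0846, 0.006], [0.5843, 0.1731, 0.006]]
short_1 0.5 83 [253.1 254. ] [254.9 269.1] [[0.6409, 0.1858, 0.006], [0.5946, 0.2305, 0.006]]
stand t 0.67 1801 [[163.3000030517578, 212.89999389648438], [166.8000030517578, 188.6999969482422], [246.60000610351562, 200.10000610351562], [243.10000610351562, 224.3000030517578]]
stand s 0.97 2685 [[195.8000030517578, 294.8999938964844], [274.79998779296875, 238.5], [294.6000061035156, 266.20001220703125], [215.60000610351562, 322.6000061035156]]
handle t 0.64 1242 [[309.20001220703125, 190.89999389648438], [311.3999938964844, 169.1999969482422], [419.6000061035156, 180.3000030517578], [417.3999938964844, 202.0]]
handle s 0.8 1308 [[282.0, 197.89999389648438], [348.8999938964844, 156.89999389648438], [358.79998779296875, 173.10000610351562], [291.7999877929
[... 510 characters left out ...]
2]
75 -30 [-0.35, 0.88, -0.89, 1.97, 1.79, 1.88, -1.0] [-0.88, 0.64, -0.26, 1.99, 1.48, 1.5, 2.1]
75 0 [-0.76, 0.45, -0.26, 2.38, 2.06, 1.23, -1.22] [-0.76, 0.45, -0.26, 2.38, 2.06, 1.23, 1.92]
75 30 None None
75 60 [-1.03, 0.88, 1.06, 2.36, 3.95, 1.71, -2.24] [-1.03, 0.88, 1.06, 2.36, 3.95, 1.71, 0.9]
60 -60 [-0.31, 0.99, -1.0, 1.55, 1.44, 2.02, -1.0] [-0.31, 0.99, -1.0, 1.55, 1.44, 2.02, 2.14]
60 -30 [-0.35, 0.62, -0.81, 1.97, 1.51, 1.51, -0.86] [-0.35, 0.62, -0.81, 1.97, 1.51, 1.51, 2.28]
60 0 [-0.5, 0.25, -0.44, 2.33, 1.83, 0.88, -0.88] [-1.04, 0.22, 0.12, 2.35, 1.8, 0.77, 2.21]
60 30 None None
60 60 [0.96, 0.59, -1.17, 2.26, -1.5, 0.34, -2.24] [0.96, 0.59, -1.17, 2.26, -1.5, 0.34, 0.91]
```

View pics/h.png

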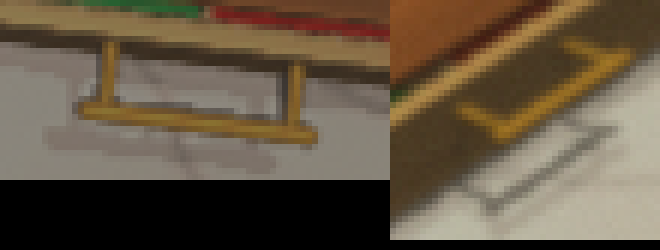

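```bash
python3 - <<'E'
from h import *
pt=vision.get_image("top");ps=vision.get_image("side")
T=[(188,202),(210.8,206.4),(228.4,208)];S=[(234,256.8),(254,256.4),(269.6,235.2)]
print("balls tri",tri(pt,T,ps,S).round(4).tolist())
print("top plane",[onplane(pt,T[i],z).round(4)[0].tolist() for i,z in enumerate((.117,.082,.117))])
print("side plane",[onplane(ps,S[i],z).round(4)[0].tolist() for i,z in enumerate((.117,.082,.117))])
H=tri(pt,[(343.3,193),(382.5,197.5)],ps,[(323.3,192.5),(344.7,179.5)]);print("handle",H.round(4).tolist())
Hp=onplane(pt,[(343.3,193),(382.5,197.5)],.053);d=Hp[1]-Hp[0];print(Hp.round(4).tolist(),np.linalg.norm(d),np.degrees(np.arctan2(d[0],-d[1])))
fr=onplane(pt,[(330,175+20/6),(394.8,175+68/6)],.069);d=fr[1]-fr[0];print("front top edge yaw",fr.round(4).tolist(),np.degrees(np.arctan2(d[0],-d[1])))
L=onplane(pt,[(292.4,234.4),(268.8,262)],.008);print("lying",L.round(4).tolist(),np.linalg.norm(L[0]-L[1]))
st=onplane(pt,[(163.3,212.9),(166.8,188.7),(246.6,200.1),(243.1,224.3)],.035);print("stand",st.round(4).tolist(),st.mean(0))
E
```

```text
balls tri [[0.574, 0.3135, 0.1171], [0.5667, 0.2553, 0.0811], [0.5601, 0.1978, 0.1141]]
top plane [[0.5746, 0.314, 0.117], [0.5672, 0.2556, 0.082], [0.56, 0.1974, 0.117]]
side plane [[0.5733, 0.3131, 0.117], [0.5653, 0.2558, 0.082], [0.5572, 0.2006, 0.117]]
handle [[0.6179, -0.1312, 0.053], [0.6082, -0.2487, 0.0478]]
[[0.6186, -0.1308, 0.053], [0.6076, -0.2479, 0.053]] 0.11766844248822315 -5.401268941417015
front top edge yaw [[0.6593, -0.09, 0.069], [0.6395, -0.2823, 0.069]] -5.867840978993148
lying [[0.495, 0.0193, 0.008], [0.4104, 0.0883, 0.008]] 0.10921404130106856
stand [[0.5492, 0.4099, 0.035], [0.6231, 0.4037, 0.035], [0.5935, 0.1585, 0.035], [0.5205, 0.1661, 0.035]] [0.57159932 0.28457328 0.035     ]
```

```bash
cat > d.py <<'E'
from h import *
xh=np.array([.9952,-.098,0]);yh=np.array([.098,.9952,0]);H=np.array([.6131,-.1894,0])
q=quat([0,0,-1],yh)
clamp(40)
b=H+.0205*xh
robot.movep(b+[0,0,.2],q)
robot.move_straight(b+[0,0,.09],velocity=.15)
print("hit",robot.move_straight(b+[0,0,.037],velocity=.05,until_force=8),current_eef_pos(),current_ft_force(),current_finger_gap())
E
python3 d.py
```

```text
hit False [ 0.63384182 -0.19142297  0.03744526] [ 0.180445   -0.80443632  0.24523075] -8.449761362823872e-05
```

```bash
cat > e.py <<'E'
from h import *
xh=np.array([.9952,-.098,0])
p0=np.array(current_eef_pos())
print(robot.move_straight(p0-.192*xh,velocity=.08,until_force=20),((current_eef_pos()-p0)@xh),current_ft_force())
p=np.array(current_eef_pos())
robot.move_straight(p+.003*xh,velocity=.05)
robot.move_straight(p+.003*xh+[0,0,.16],velocity=.2)
robot.movep([.5,.0,.3],current_eef_rot())
for n in("top","side"):
    im=vision.get_image(n);cv2.imwrite(f"pics/{n}1.png",im["frame"][:,:,::-1])
a=cv2.imread("pics/top1.png")[90:280,230:450];cv2.imwrite("pics/t1.png",cv2.resize(a,None,fx=3,fy=3,interpolation=3))
print(current_t())
E
python3 e.py
```

```text
True -0.17769515426292304 [ 1.28366524 -0.38659987  1.59981177]
10.5333
```

View pics/t1.png

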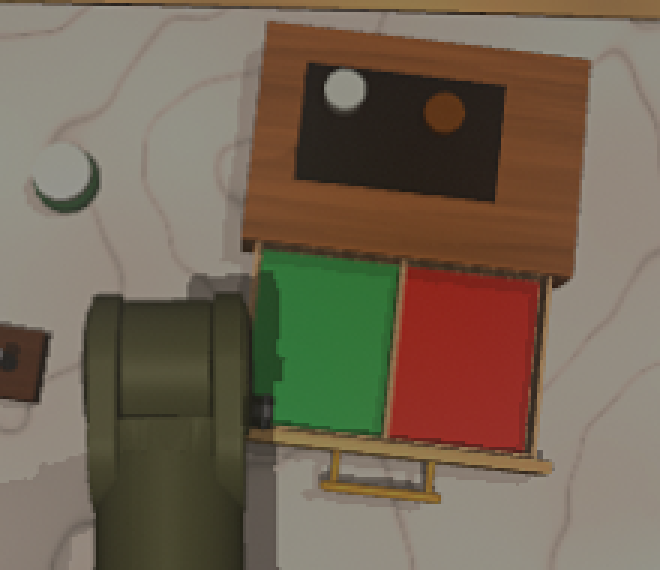

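```bash
python3 - <<'E'
from h import *
pt=vision.get_image("top")
P=onplane(pt,[(338.3,252.7),(376.7,256)],.053);print(P.round(4).tolist(),P.mean(0))
f=lambda l:[(u/3+230,v/3+90) for u,v in l]
print("green floor", onplane(pt,f([(262,250),(400,262),(385,437)]),.03).round(4).tolist())
print("red", onplane(pt,f([(405,262),(540,277),(527,452),(390,437)]),.03).round(4).tolist())
# IK for horizontal grasps
xs=np.array([.992,-.125,0]);ys=np.array([.125,.992,0])
Q={"L1":(.5735,.3135,.094),"L2":(.559,.1985,.094),"S1":(.566,.2555,.066)}
for k,p in Q.items():
  for yaw in(-60,-45,-30,-20,0,20,45,60):
    w=np.radians(yaw);z=np.cos(w)*xs+np.sin(w)*ys;y=np.cross([0,0,1],z)
    r=[]
    for s in(1,-1):
      for back in(.008,-.1):
        a=solve_ik(np.array(p)+z*back,quat(z,s*y));r.append(None if a is None else np.round(a,1).tolist())
    print(k,yaw,r)
E
```

```text
[[0.4418, -0.1185, 0.053], [0.434, -0.2315, 0.053]] [ 0.43791239 -0.17501844  0.053     ]
green floor [[0.6805, -0.0524, 0.03], [0.6712, -0.1925, 0.03], [0.4939, -0.1788, 0.03]]
red [[0.6714, -0.1975, 0.03], [0.659, -0.3355, 0.03], [0.4814, -0.3216, 0.03], [0.494, -0.1838, 0.03]]
L1 -60 [[-1.3, 1.2, 0.5, 1.3, 0.8, 1.8, -0.8], [-1.3, 1.2, 0.3, 1.1, 0.9, 2.0, -0.7], [-1.0, 1.1, -0.1, 1.3, 1.2, 2.0, 2.2], [-1.3, 1.2, 0.3, 1.1, 0.9, 2.0, 2.4]]
L1 -45 [[-1.4, 1.1, 0.5, 1.5, 0.9, 1.5, -0.9], [-1.4, 1.1, 0.3, 1.4, 0.9, 1.8, -0.9], [-0.8, 1.0, -0.3, 1.5, 1.4, 2.0, 2.1], [-1.0, 1.1, -0.2, 1.4, 1.3, 2.0, 2.2]]
L1 -30 [[-1.5, 1.0, 0.5, 1.8, 1.1, 1.4, -1.0], [-1.5, 0.9, 0.3, 1.7, 1.1, 1.6, -1.0], [-0.8, 0.9, -0.4, 1.8, 1.6, 1.9, 2.1], [-1.0, 0.9, -0.3, 1.7, 1.4, 1.9, 2.0]]
L1 -20 [[-0.6, 1.0, -0.6, 1.9, 1.9, 2.0, -1.1], [-1.6, 0.9, 0.3, 1.9, 1.2, 1.5, -1.1], [-0.6, 0.9, -0.6, 1.9, 1.9, 1.9, 2.0], [-0.9, 0.9, -0.4, 1.9, 1.6, 1.9, 2.0]]
L1 0 [[-0.3, 1.0, -0.8, 2.2, 2.4, 2.0, -1.0], [-0.7, 0.9, -0.6, 2.2, 2.0, 2.0, -1.3], [-0.5, 0.9, -0.6, 2.2, 2.2, 1.8, 2.0], [-0.7, 0.9, -0.7, 2.2, 2.0, 2.0, 1.9]]
[... 1811 characters left out ...]
1.4, 1.9, 1.9]]
S1 -20 [[-0.5, 1.0, -0.6, 2.0, 2.0, 2.0, -1.2], [-1.8, 0.9, 0.5, 2.0, 1.1, 1.3, -1.2], [-0.5, 1.0, -0.6, 2.0, 1.9, 2.0, 1.9], [-0.8, 1.0, -0.5, 2.0, 1.7, 2.0, 1.8]]
S1 0 [[-0.3, 1.0, -0.6, 2.3, 2.4, 1.9, -1.2], [-0.6, 1.0, -0.6, 2.3, 2.0, 2.0, -1.4], [-0.5, 0.9, -0.5, 2.3, 2.3, 1.9, 1.9], [-0.6, 0.9, -0.6, 2.3, 2.0, 2.0, 1.7]]
S1 20 [[-0.2, 0.9, -0.4, 2.4, 2.8, 1.8, -1.3], None, [-0.9, 0.8, 0.1, 2.4, 2.5, 1.6, 1.4], None]
S1 45 [[-0.8, 0.9, 0.5, 2.4, 3.3, 1.8, -1.9], None, [-0.8, 0.9, 0.5, 2.4, 3.3, 1.8, 1.2], None]
S1 60 [[-0.7, 1.0, 0.7, 2.3, 3.7, 2.0, -2.0], [1.3, 1.1, -0.8, 2.4, -1.5, 0.8, -1.5], [-0.7, 1.0, 0.7, 2.3, 3.7, 2.0, 1.1], [1.3, 1.2, -0.9, 2.4, -1.5, 0.8, 1.7]]
```

```bash
cat >> h.py <<'E'
xh=np.array([.9952,-.098,0]);yh=np.array([.098,.9952,0])
xs=np.array([.992,-.125,0]);ys=np.array([.125,.992,0])
G=np.array([.543,-.112,0]);RD=np.array([.530,-.2585,0])
def bench_punches():
    out=[]
    for n in("top","side"):
        p=vision.get_image(n)
        for l in("long_1","short_1"):
            for d in vision.silhouettes(l,p):
                c,a,b=axis(d["pixels"]);e=onplane(p,[a,b],.007)
                out.append((n,l,round(d["score"],2),e[:,:2].round(4).tolist(),round(float(np.linalg.norm(e[0]-e[1])),3)))
    return out
E
cat > f.py <<'E'
from h import *
robot.movep([.45,-.38,.35],current_eef_rot())
for o in bench_punches(): print(o)
E
python3 f.py
```

```text
('top', 'long_1', 0.56, [[0.5758, 0.2229], [0.5623, 0.1969]], 0.029)
('top', 'long_1', 0.56, [[0.5898, 0.35], [0.5809, 0.3235]], 0.028)
('top', 'short_1', 0.46, [[0.5778, 0.2783], [0.5712, 0.2586]], 0.021)
('side', 'long_1', 0.64, [[0.5025, 0.0157], [0.41, 0.0921]], 0.12)
('side', 'long_1', 0.48, [[0.6652, 0.0862], [0.5831, 0.1741]], 0.12)
('side', 'long_1', 0.46, [[0.6868, 0.2184], [0.5976, 0.2939]], 0.117)
('side', 'long_1', 0.41, [[0.4805, -0.3955], [0.6803, -0.0388]], 0.409)
('side', 'short_1', 0.37, [[0.8268, 0.0862], [0.7249, 0.1799]], 0.138)
```

```bash
cat >> h.py <<'E'
def log(*a): print(round(current_t(),1),"gap",round(current_finger_gap(),4),"F",np.round(current_grip_force(),1),*a)
def cost(s): return 9 if s is None else np.abs(np.array(s)-current_joint_positions()).max()
def best(pos,qs):
    return min(qs,key=lambda q:cost(solve_ik(pos,q)))
E
cat > g.py <<'E'
from h import *
c=np.array([.4545,.0538,.0025]);u=np.array([.775,-.632,0]);cl=np.cross([0,0,1],u)
dn=[0,0,-1]
q=best(c+[0,0,.2],[quat(dn,cl),quat(dn,-cl)])
open_gripper()
robot.movep(c+[0,0,.2],q);robot.move_straight(c+[0,0,.06],velocity=.25)
print("f",robot.move_straight(c,velocity=.06,until_force=10)); clamp(60);log("grip")
robot.move_straight(c+[0,0,.25],velocity=.2);log("lift")
t=G+.014*xh+[0,0,.0165]
q=best(t+[0,0,.2],[quat(dn,xh),quat(dn,-xh)])
robot.movep(t+[0,0,.2],q);log("over")
robot.move_straight(t+[0,0,.06],velocity=.2)
print("f",robot.move_straight(t,velocity=.05,until_force=10),current_eef_pos());log("down")
open_gripper();log()
robot.move_straight(t+[0,0,.2],velocity=.25)
robot.movep([.45,.15,.32],current_eef_rot())
p=vision.get_image("top");cv2.imwrite("pics/t2.png",cv2.resize(p["frame"][130:280,180:420,::-1],None,fx=3,fy=3,interpolation=3));log()
E
python3 g.py
```

```text
f False
17.3 gap 0.0091 F 60.1 grip
18.7 gap 0.0086 F 59.6 lift
19.7 gap 0.009 F 59.6 over
f False [ 0.55725153 -0.11339525  0.01685121]
21.9 gap 0.009 F 59.6 down
22.7 gap 0.0855 F 0.0
24.8 gap 0.0856 F 0.0
```

View pics/t2.png

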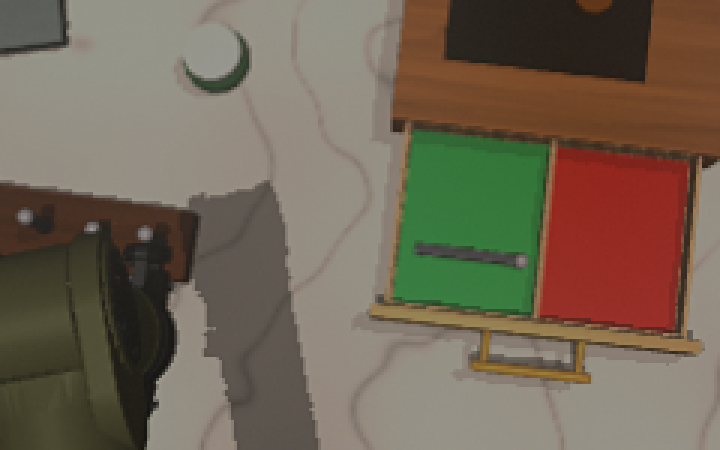

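```bash
cat >> h.py <<'E'
def frames(yaw,pitch):
    w,t=np.radians([yaw,pitch]);d=np.cos(w)*xs+np.sin(w)*ys;zt=np.sin(t)*d-np.cos(t)*np.array([0,0,1.]);return d,zt
def plan(P,zg,L,bay,bx,yaw=-20,pitch=70,b=.006,zp=.025,by=0):
    d,zt=frames(yaw,pitch);k=np.array([0,0,1.]);c=np.cross(k,d);off=zg-(.010+L/2);o=[]
    g=np.array([P[0],P[1],zg])+b*zt
    for s in(1,-1):
        q1=quat(zt,s*c)
        for h in(yh,-yh):
            c2=s*np.cross(h,-k);z2=-np.sin(np.radians(pitch))*k-np.cos(np.radians(pitch))*h
            q2=quat(z2,c2);t=bay+bx*xh+by*yh+[0,0,zp]+off*h+b*z2
            js=[solve_ik(x,q) for x,q in((g-.12*zt,q1),(g,q1),(g+[0,0,.22],q1),(t+[0,0,.2],q2),(t,q2))]
            o.append((9 if js[0] is None else cost(js[0]),s,h,g,q1,zt,t,q2,js))
    return o
E
cat > i.py <<'E'
from h import *
for nm,a in(("L1",([.574,.3135],.092,.115,G,.062)),("S",([.566,.2555],.061,.080,RD,.03)),("L2",([.5595,.1985],.092,.115,G,.04))):
    for pitch in(70,80):
        for o in plan(*a,pitch=pitch): print(nm,pitch,o[1],o[2].round(1)[1],[None if j is None else np.round(j,1).tolist() for j in o[8]])
E
python3 i.py
```

```text
L1 70 1 1.0 [[-0.6, 0.7, -0.8, 1.9, 1.5, 1.8, -1.0], [-0.7, 0.6, -0.4, 2.0, 1.5, 1.5, -1.0], [-0.5, 0.3, -0.6, 1.9, 1.4, 1.5, -0.6], [0.9, 0.7, -1.4, 1.5, 0.9, 1.7, 2.5], [0.8, 1.0, -1.3, 1.7, 1.2, 1.6, 2.3]]
L1 70 1 -1.0 [[-0.6, 0.7, -0.8, 1.9, 1.5, 1.8, -1.0], [-0.7, 0.6, -0.4, 2.0, 1.5, 1.5, -1.0], [-0.5, 0.3, -0.6, 1.9, 1.4, 1.5, -0.6], [1.0, 0.4, -0.8, 1.5, -0.0, 1.4, 0.1], [1.0, 0.7, -0.8, 1.7, 0.2, 1.1, 0.1]]
L1 70 -1 1.0 [[-0.6, 0.7, -0.8, 1.9, 1.5, 1.8, 2.2], [-0.7, 0.6, -0.4, 2.0, 1.5, 1.5, 2.2], [-0.2, 0.4, -1.0, 1.9, 1.5, 1.6, 2.6], [0.8, 0.5, -1.1, 1.5, 0.8, 1.6, -0.5], [0.6, 0.6, -0.9, 1.7, 0.9, 1.2, -0.7]]
L1 70 -1 -1.0 [[-0.6, 0.7, -0.8, 1.9, 1.5, 1.8, 2.2], [-0.7, 0.6, -0.4, 2.0, 1.5, 1.5, 2.2], [-0.2, 0.4, -1.0, 1.9, 1.5, 1.6, 2.6], [-0.3, 0.4, 0.9, 1.5, -0.6, 1.5, -2.6], [-0.1, 0.6, 0.7, 1.7, -0.7, 1.2, -2.4]]
L1 80 1 1.0 [[-0.8, 0.8, -0.6, 1.9, 1.6, 1.9, -1.1], [-0.7, 0.8, -0.4, 1.9, 1.7, 1.7, -1.1], [-0.7, 0.3, -0.4, 1.9, 1.5, 1.6, -0.7], [1.0, 0.6, -1.4, 1.5, 0.8, 1.6, 2.6], [0.9, 0.9, -1.3, 1.7, 1.1, 1.4, 2.4]]
L1 80 1 -1.0 [[-0.8, 0.8, -0.6, 1.9, 1.6, 1.9, -1.
[... 3203 characters left out ...]
 0.6, -1.4, 1.6, 0.7, 1.5, 2.6], [1.0, 0.9, -1.3, 1.8, 1.0, 1.3, 2.4]]
L2 80 1 -1.0 [[-0.7, 0.7, -0.6, 2.2, 1.5, 1.8, -1.2], [-0.8, 0.6, -0.3, 2.2, 1.7, 1.5, -1.2], [-0.6, 0.1, -0.4, 2.2, 1.5, 1.4, -0.7], [1.0, 0.4, -0.9, 1.6, 0.1, 1.4, 0.0], [1.0, 0.6, -0.9, 1.7, 0.3, 1.0, -0.1]]
L2 80 -1 1.0 [[-0.7, 0.7, -0.6, 2.2, 1.5, 1.8, 1.9], [-1.1, 0.6, 0.1, 2.2, 1.5, 1.3, 1.9], [-0.8, 0.1, -0.3, 2.2, 1.5, 1.4, 2.4], [1.0, 0.5, -1.2, 1.6, 0.6, 1.5, -0.4], [0.7, 0.6, -0.9, 1.8, 0.7, 1.1, -0.5]]
L2 80 -1 -1.0 [[-0.7, 0.7, -0.6, 2.2, 1.5, 1.8, 1.9], [-1.1, 0.6, 0.1, 2.2, 1.5, 1.3, 1.9], [-0.8, 0.1, -0.3, 2.2, 1.5, 1.4, 2.4], [-0.6, 0.4, 1.2, 1.6, -0.5, 1.4, -2.6], [-0.1, 0.5, 0.5, 1.8, -0.5, 1.0, -2.6]]
```

```bash
cat >> h.py <<'E'
def pick(P,zg,L,bay,bx,**k):
    o=[o for o in plan(P,zg,L,bay,bx,**k) if o[1]==1 and o[2][1]<0][0];_,_,h,g,q1,zt,t,q2,_=o
    pre=g-.11*zt
    robot.movep(pre+[0,0,.13],q1);robot.move_straight(pre,velocity=.2)
    if robot.move_straight(g,velocity=.08,until_force=10): log("HIT",current_eef_pos(),g);return None
    clamp(80);log("grip")
    robot.move_straight(g+[0,0,.05],velocity=.06);log("up",current_ft_force().round(1))
    robot.move_straight(g+[0,0,.2],velocity=.2)
    clamp(80);log("lift");return t,q2
def place(t,q2,up=.2):
    robot.movep(t+[0,0,up],q2);log("over")
    robot.move_straight(t+[0,0,.05],velocity=.2)
    f=robot.move_straight(t,velocity=.05,until_force=8);log("down",f,(current_eef_pos()-t).round(4))
    open_gripper();robot.move_straight(t+[0,0,up],velocity=.25)
def snap(name,box,cam="top",f=3):
    p=vision.get_image(cam);x0,y0,x1,y1=box
    cv2.imwrite(f"pics/{name}.png",cv2.resize(p["frame"][y0:y1,x0:x1,::-1],None,fx=f,fy=f,interpolation=3))
E
python3 - <<'E'
from h import *
r=pick([.574,.3135],.092,.115,G,.062)
print(r)
if r:
    p=vision.get_image("side");t=vision.get_image("top")
    a=p["frame"][100:300,180:500,::-1];b=t["frame"][120:320,160:480,::-1]
    cv2.imwrite("pics/l1.png",cv2.resize(np.vstack([a,b]),None,fx=1.5,fy=1.5))
E
```

```text
29.5 gap 0.0088 F 78.1 grip
30.5 gap 0.0087 F 78.1 up [ 0.5  0.5 -1.2]
31.6 gap 0.0087 F 78.1 lift
(array([ 0.60250251, -0.14041613,  0.01936184]), array([-0.11661762,  0.729688  ,  0.66136298,  0.12866532]))
```

View pics/l1.png

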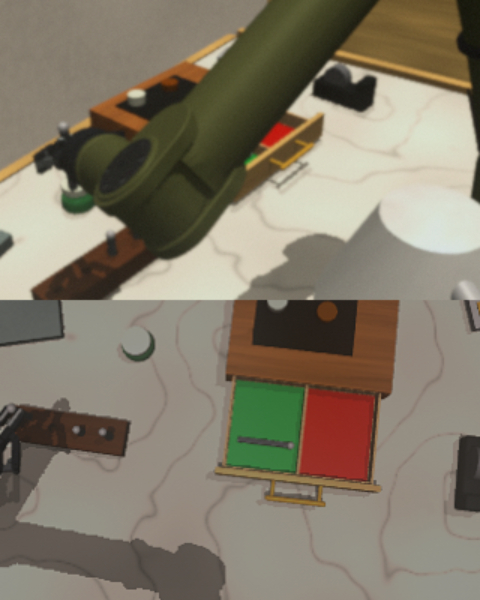

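```bash
python3 - <<'E'
from h import *
place(np.array([ 0.60250251, -0.14041613,  0.01936184]), np.array([-0.11661762,  0.729688  ,  0.66136298,  0.12866532]))
r=pick([.566,.2555],.061,.080,RD,.03)
if r:
    print([x.tolist() for x in r])
snap("t3",(160,120,420,280))
E
```

```text
33.4 gap 0.0089 F 78.2 over
35.5 gap 0.0092 F 78.2 down False [ 0.0003 -0.0001  0.0004]
41.9 gap 0.0092 F 78.2 grip
42.9 gap 0.0095 F 78.2 up [-0.2 -0.5 -0.5]
44.0 gap 0.0097 F 78.2 lift
[[0.5589791078442755, -0.2703449293201738, 0.01936184427528455], [-0.11661761924171116, 0.7296879976847825, 0.6613629815380964, 0.12866531610425327]]
```

View pics/t3.png

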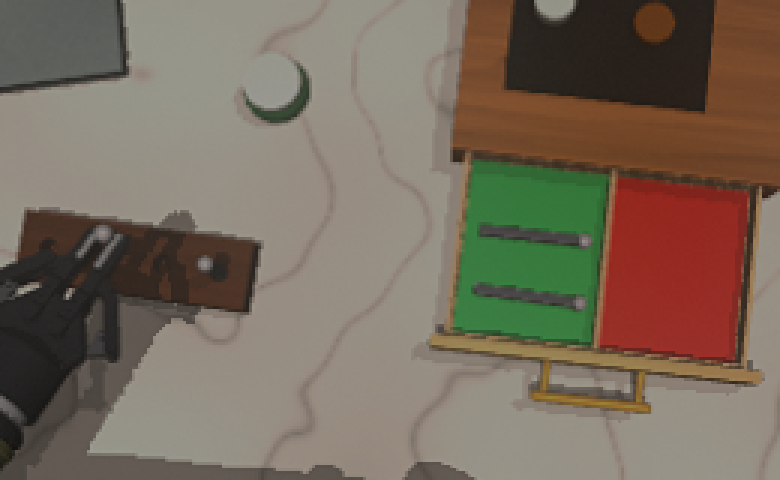

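```bash
python3 - <<'E'
from h import *
place(np.array([0.5589791078442755, -0.2703449293201738, 0.01936184427528455]), np.array([-0.11661761924171116, 0.7296879976847825, 0.6613629815380964, 0.12866531610425327]))
clamp(40)
q=best(G+[0,0,.15],[quat([0,0,-1],yh),quat([0,0,-1],-yh)])
b=G+.038*xh-.004*yh
robot.movep(b+[0,0,.15],q);f=robot.move_straight(b+[0,0,.019],velocity=.12,until_force=10);log("in",f)
if not f:
    f=robot.move_straight(b+.028*xh+[0,0,.019],velocity=.05,until_force=12);log("push",f,current_eef_pos()-b)
    robot.move_straight(b+.022*xh+[0,0,.019],velocity=.05)
robot.move_straight(np.array(current_eef_pos())*[1,1,0]+[0,0,.2],velocity=.25)
open_gripper()
r=pick([.5595,.1985],.092,.115,G,.036)
if r: print([x.tolist() for x in r])
snap("t4",(160,120,420,280))
E
```

```text
46.0 gap 0.0091 F 78.3 over
48.0 gap 0.0091 F 78.2 down False [ 0.0003 -0.0002  0.0004]
52.7 gap 0.0001 F 0.0 in False
53.4 gap 0.0002 F 0.1 push False [ 0.027772   -0.00270039  0.01868283]
60.5 gap 0.0093 F 78.1 grip
61.5 gap 0.0089 F 78.2 up [ 0.4  0.1 -0.5]
62.6 gap 0.0089 F 78.2 lift
[[0.5766273078442755, -0.13786812932017375, 0.01936184427528455], [-0.11661761924171116, 0.7296879976847825, 0.6613629815380964, 0.12866531610425327]]
```

View pics/t4.png

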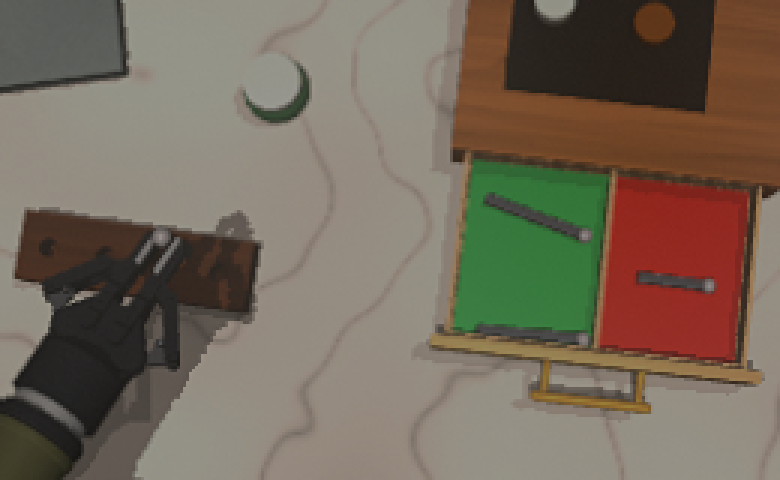

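```bash
python3 - <<'E'
from h import *
t=np.array([0.5766273078442755, -0.13786812932017375, 0.01936184427528455])-.009*xh
place(t, np.array([-0.11661761924171116, 0.7296879976847825, 0.6613629815380964, 0.12866531610425327]))
robot.movep([.45,.15,.35],quat([0,0,-1],[0,1,0]));log()
p=vision.get_image("top");s=vision.get_image("side")
a=cv2.resize(p["frame"][:,:,::-1][160:270,290:450],(640,440),interpolation=3);cv2.imwrite("pics/t5.png",a)
cv2.imwrite("pics/s5.png",s["frame"][:,:,::-1])
E
```

```text
64.6 gap 0.0089 F 78.3 over
66.6 gap 0.0088 F 78.3 down False [ 0.0003 -0.0002  0.0003]
69.6 gap 0.0852 F 0.0
```

View pics/t5.png

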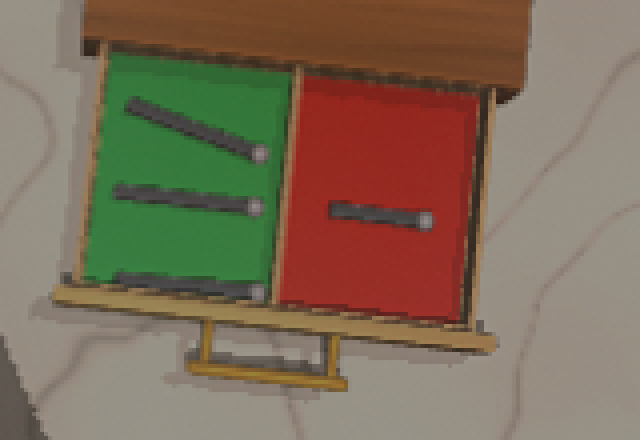

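View pics/s5.png

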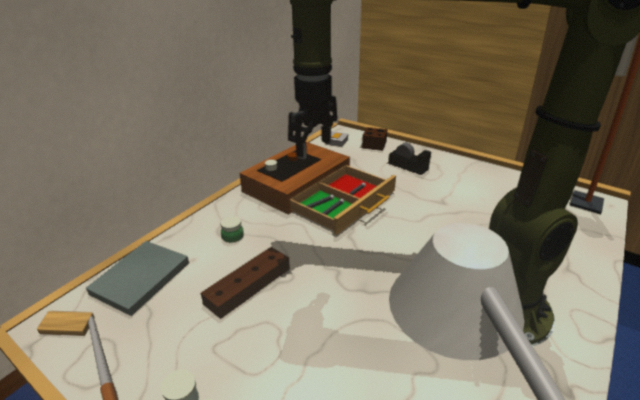

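```bash
python3 - <<'E'
from h import *
p=vision.get_image("top");f=cv2.convertScaleAbs(p["frame"][:,:,::-1],alpha=1.4);cv2.imwrite("pics/t6.png",f)
for l in("long_1","short_1"):
    print(l,[(round(d["score"],2),(np.array(d["xy"])*[640,400]).round()) for d in vision.recognise(l,p)])
E
```

```text
long_1 [(0.68, array([335., 230.])), (0.56, array([336., 192.])), (0.53, array([334., 206.]))]
short_1 [(0.52, array([387., 211.]))]
```

View pics/t6.png

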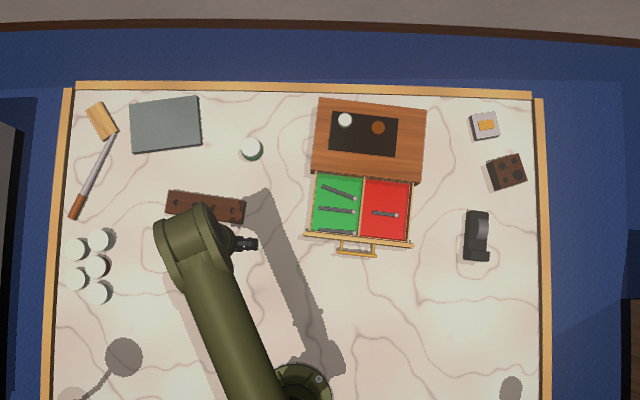

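```bash
python3 - <<'E'
from h import *
H=np.array([.6131,-.1894,0]);clamp(40)
a=H-(.178+.026)*xh+[0,0,.042]
q=best(a+[0,0,.2],[quat([0,0,-1],yh),quat([0,0,-1],-yh)])
robot.movep(a+[0,0,.2],q);print(robot.move_straight(a,velocity=.15,until_force=10))
f=robot.move_straight(H-.006*xh+[0,0,.042],velocity=.06,until_force=22);e=np.array(current_eef_pos())
log(f,((e-H)@xh),current_ft_force())
robot.move_straight(e-.03*xh,velocity=.08);robot.move_straight(e-.03*xh+[0,0,.2],velocity=.2)
robot.movep([.45,.15,.35],current_eef_rot())
t=vision.get_image("top");s=vision.get_image("side")
A=cv2.resize(t["frame"][85:215,290:450,::-1],(400,325));B=cv2.resize(s["frame"][130:260,220:380,::-1],(400,325))
cv2.imwrite("pics/end.png",np.hstack([A,B]));log()
E
```

```text
False
76.8 gap -0.0 F 5.4 False -0.00965895922009227 [-10.36259892   3.53335134   7.07324009]
80.0 gap 0.0001 F 0.0
```

View pics/end.png

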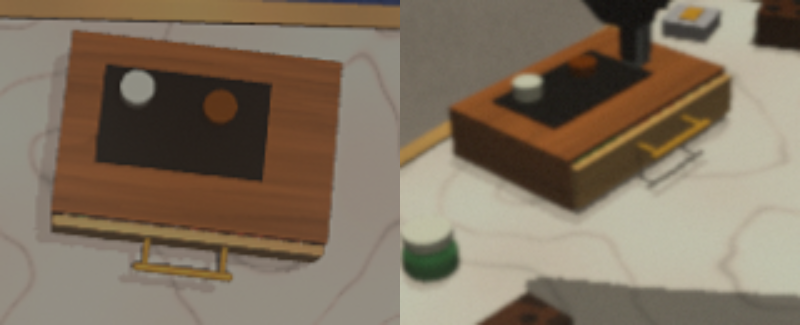

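```bash
python3 -c "
from station import *
print(robot.close_job())"
```

```text
the job is handed in; nothing more can be done
None
```

The job is handed in: all four punches that were there (three long in green, one short in red) lie flat in the drawer, the drawer is pushed shut, and the jar and tape dispenser were not touched.

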